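# Feel round the jar's rim for chips

### The job

Before the jar on the kitchen scale is filled, feel its rim for chips: run a fingertip (or both held together) lightly along the top of the glass rim, starting on the side nearest the scale's round dial and going clockwise as seen from above, all the way round and back on to the part where you began; then take your hand away. Touch so lightly that the scale's pan never sinks far, do not grip, lift or shove the jar, and leave it standing on the pan and the things around the scale where they are.

Things in the scene. Friction and masses are not known exactly. Their poses are not given: they have to be found in the camera images.
- jar: the open wide-mouthed glass preserving jar, loose, about 0.6 kg, 110 mm across the body, 116 mm tall; standing upright near the middle of the scale pan. Origin: centre of its underside, z up. Its rim is a round glass bead 8 mm thick whose middle line is a circle of 44.5 mm radius (mouth 81 mm clear, 97 mm over the bead); it is one unbroken ring, which the rules count as eight equal arcs rim0 to rim7
- jar_mouth (a point): centre of the jar's mouth, at the height of the rim's top (116 mm above the jar's underside), on its axis; x and y as the jar's, -x points to the dial side of the scale
- scale: mechanical kitchen scale, fixed: grey housing 178 x 178 mm, 84 mm high, and before its -x side a sloping console (reaching to 147 mm from the origin, up to 72 mm high) with a round white dial (74 mm across, centre 115 mm along -x) that faces up and along -x, more or less towards the robot. Origin: centre of its underside, z up
- pan_top (a point): centre of the upper face of the scale's round steel pan (170 mm diameter); 122 mm above the table with the pan fully up; it moves down with the pan
- scale_pan (a joint): how far the sprung pan has sunk (m): 0 fully up, 0.025 at its stop; 0.003 to 0.007 with the empty jar on it at rest. The pan gives about 2 mm per newton of extra push and springs back; it cannot tilt
- rim0: arc 0 of the jar's rim (the side towards the dial), 45 degrees, 35 mm long; origin half-way along the arc, on top of the bead
- rim1: arc 1 of the jar's rim (the eighth next clockwise), 45 degrees, 35 mm long; origin half-way along the arc, on top of the bead
- rim2: arc 2 of the jar's rim (a quarter round), 45 degrees, 35 mm long; origin half-way along the arc, on top of the bead
- rim3: arc 3 of the jar's rim (three eighths round), 45 degrees, 35 mm long; origin half-way along the arc, on top of the bead
- rim4: arc 4 of the jar's rim (the side opposite the dial), 45 degrees, 35 mm long; origin half-way along the arc, on top of the bead
- rim5: arc 5 of the jar's rim (five eighths round), 45 degrees, 35 mm long; origin half-way along the arc, on top of the bead
- rim6: arc 6 of the jar's rim (three quarters round), 45 degrees, 35 mm long; origin half-way along the arc, on top of the bead
- rim7: arc 7 of the jar's rim (the last eighth before the dial side), 45 degrees, 35 mm long; origin half-way along the arc, on top of the bead
- tall_jar: bystander: closed tall glass jar with steel lid, 76 mm diameter, 190 mm tall, standing beside the scale; to be left alone
- tongs: bystander: aluminium kitchen tongs lying flat beside the scale, 200 mm long, 12 mm high, along the body's x; to be left alone
- twist_lid: bystander: steel twist lid, 82 mm diameter, 11 mm high, lying beside the scale; to be left alone
- sieve: bystander: yellow plastic sieve, bowl 140 mm diameter and 55 mm high, handle 120 mm along its -x; to be left alone
- saucer: bystander: white ceramic saucer, 144 mm diameter, 20 mm high; to be left alone

How it is judged:
On the way, in this order (a step that is already met when the one before it is completed fails the run):
1. the fingertips touch the rim at the side towards the dial (contact force between the fingers and rim0 above 0.2 N), for 0.05 s.
2. the fingertips touch rim arc 1 (the eighth next clockwise) and have left arc 0 (contact force between the fingers and rim1 above 0.2 N and contact force between the fingers and rim0 below 0.05 N), for 0.05 s.
3. the fingertips touch rim arc 2 (a quarter round) and have left arc 1 (contact force between the fingers and rim2 above 0.2 N and contact force between the fingers and rim1 below 0.05 N), for 0.05 s.
4. the fingertips touch rim arc 3 (three eighths round) and have left arc 2 (contact force between the fingers and rim3 above 0.2 N and contact force between the fingers and rim2 below 0.05 N), for 0.05 s.
5. the fingertips touch rim arc 4 (the side opposite the dial) and have left arc 3 (contact force between the fingers and rim4 above 0.2 N and contact force between the fingers and rim3 below 0.05 N), for 0.05 s.
6. the fingertips touch rim arc 5 (five eighths round) and have left arc 4 (contact force between the fingers and rim5 above 0.2 N and contact force between the fingers and rim4 below 0.05 N), for 0.05 s.
7. the fingertips touch rim arc 6 (three quarters round) and have left arc 5 (contact force between the fingers and rim6 above 0.2 N and contact force between the fingers and rim5 below 0.05 N), for 0.05 s.
8. the fingertips touch rim arc 7 (the last eighth before the dial side) and have left arc 6 (contact force between the fingers and rim7 above 0.2 N and contact force between the fingers and rim6 below 0.05 N), for 0.05 s.
9. the fingertips touch rim arc 0 (the side towards the dial) and have left arc 7 (contact force between the fingers and rim0 above 0.2 N and contact force between the fingers and rim7 below 0.05 N), for 0.05 s.
At the end, for the whole second after the job is handed in: The rim has been touched all the way round in order and the jar stands upright (within 0.05 rad) and at rest on the pan, within 15 mm of where it began, the pan risen again to under 9 mm; no other thing has moved 30 mm (distance of jar from where it was at the start of the episode below 0.015 m and angle between jar's own z axis and vertical below 0.05 rad and linear speed of jar below 0.02 m/s and z of jar in the frame of pan_top between -0.004 and 0.004 m and value of joint scale_pan below 0.009 m and distance of each of tall_jar, tongs, twist_lid, sieve, saucer from where it was at the start of the episode below 0.03 m).
It fails at once if the rim is pressed so hard that the pan sinks beyond 19 mm of its 25 mm travel (value of joint scale_pan above 0.019 m).
It fails at once if the jar is lifted off the pan (more than 10 mm) (z of jar in the frame of pan_top above 0.01 m).
It fails at once if the jar is tipped (more than 0.15 rad) (angle between jar's own z axis and vertical above 0.15 rad).
It fails at once if the jar is shoved or carried more than 30 mm (distance of jar from where it was at the start of the episode above 0.03 m).
It fails at once if another thing is moved 30 mm or more (distance of any of tall_jar, tongs, twist_lid, sieve, saucer from where it was at the start of the episode above 0.03 m).
It also fails if it takes over 58 s, if anything falls off the work surface, if the arm or the gripper's body presses on something with over 40 N, if the wrist force passes 120 N, or if a joint passes its speed limit or range.

### The arm

A 6-joint arm with a two-finger parallel gripper is mounted at the origin on the work surface. World frame = base frame: x ahead of the robot, y to its left, z up, the work surface at z = 0. Lengths are in m, angles in rad, forces in N, time in s.
With the tool pointing down it reaches from about 0.35 to 0.725 m from the base axis. Payload 4.3 kg.
Tool frame: the origin (TCP) lies at the very end of the fingers, on their centre line; the grasp point (between the pads) lies robot.hold_point_z behind it (robot.hold_point_z is the distance from the TCP to the grasp point, in m); z points along the fingers, y is the direction in which the jaws open and shut (so a half turn about z gives the same grasp; the last joint's range is limited). The gripper opens to 85 mm and grips with 20 to 120 N. Pads are 22 mm wide; open, the fingers measure 114 mm over their backs; the gripper's body (76 mm by 85 mm) begins 54 mm behind the grasp point. The pads swing forward as they close: fully open they stand 13 mm farther back than shut.
Start: joints at [-1.282, 0.377, 0.081, 1.274, 0, 1.46], TCP at [0.223, -0.53, 0.231] pointing down, gripper open.
Joint ranges: [-2.72, 2.72], [-0.84, 1.66], [-1.02, 1.22], [-1.77, 2.12], [-1.37, 1.28], [-3.14, 3.14]. Speed limits (rad/s): [2.57, 2.57, 3.14, 3.14, 3.14, 3.14].

### API

Orientations are given as a unit quaternion [x, y, z, w].
In Python, from station import robot, cams, finder gives the robot as it stands. The module is installed in compiled form; this text tells all that it offers. Calls block until the motion is done:
- robot.reach(position, orientation): joint-space move of the TCP to a pose.
- robot.move_l(position, ori=None, rate=0.15, threshold=None): straight line of the TCP; ori=None keeps the orientation; rate is the mean speed in m/s. With threshold (N) it stops when the force on the tool has changed by that much, and returns True; else False.
- robot.move_joints(angles): joint-space move.
- robot.gripper_open() and robot.close(newtons=None): open the fingers fully, or close them until they stop; newtons is the grip in N (None keeps the last).
- robot.sleep(seconds).
- robot.ik(position, orientation): joint angles nearest the present ones, or None.
- robot.get_state(): the state.
- cams.capture(name): name is "side" or "top"; returns the picture (384x512x3 uint8, blue, green, red); there is no depth.
- cams.camera_info(name): a dict with "fx", "fy", "cx", "cy" (pixels), "rvec" (rotation vector, rad) and "tvec" (3), from world to camera coordinates, as OpenCV has them. Camera axes: x right, y down, z forward; pixel columns grow to the right and rows downward; lengths in m; the calibration is good to about 2 mm. A picture is of the moment at which its call begins. camera_info takes no time and is no camera call.
A pose or a line that the arm cannot do raises robot.Unreachable and nothing moves.
- robot.close_job(): hands the job in, once; it reports no verdict.
Trained networks look in the newest picture that a camera, given by its name, has taken for a name from the list of things; names that differ only in an ending like _2 or _b are one class to them, and where a whole thing is asked for, a point or a joint stands for the part that bears it (a point fixed in the world has none). Each returns a list of dicts, best first, with "conf" (0 to 1); they miss things now and then, are a little off and sometimes report something else, mostly with a low value. They report only what shows in the picture. A call takes as long as a camera call.
- finder.recognise(camera, label): "centre" ([column, row] in pixels, amid what is visible of it).
- finder.trace(camera, label): "pixels" (384x512 bool, what is visible of it) and "centre" ([column, row] in pixels, amid what is visible of it).
- finder.place_of(camera, label): "centre" ([column, row] in pixels: a listed point, or the origin of a listed thing).
The state is a dict: "clock": time; "joint_positions": joint angles; "dq": joint speeds; "effort": joint torques, N m; "position": TCP position; "tool_rot": TCP orientation; "wrist_force": force on the tool from outside, world axes, zero at the start; "ft_torque": the same for the moment, N m; "gripper_width": finger opening in m.
Only numpy, scipy, OpenCV 4.12 (cv2) and the standard library are available. Lean on these libraries where they do the work, as an engineer would, in place of code of your own. Each camera call takes 0.05 s, during which the arm holds its last target.

## Working session

There is one attempt and no reset: what is moved stays moved. The work goes in short steps, each a Python script; the robot and the scene stay as the last script left them, time stands still between calls to the robot, and variables do not carry over. Pictures are saved under pics/ and viewed, and the job is handed in when it is done.

```bash
mkdir -p pics; cat > h.py <<'E'
import numpy as np, cv2
from station import robot,cams,finder
def cam(n):
    i=cams.camera_info(n); K=np.array([[i['fx'],0,i['cx']],[0,i['fy'],i['cy']],[0,0,1.]])
    R,_=cv2.Rodrigues(np.array(i['rvec'],float)); return K,R,np.array(i['tvec'],float).ravel()
def ray(n,p):
    K,R,t=cam(n); d=R.T@np.linalg.inv(K)@np.array([p[0],p[1],1.]); return -R.T@t,d/np.linalg.norm(d)
def onz(n,p,z):
    o,d=ray(n,p); return o+d*(z-o[2])/d[2]
def tri(ps):
    A=np.zeros((3,3));b=np.zeros(3)
    for n,p in ps:
        o,d=ray(n,p);M=np.eye(3)-np.outer(d,d);A+=M;b+=M@o
    return np.linalg.solve(A,b)
def proj(n,X):
    K,R,t=cam(n); q=(K@(R@np.atleast_2d(X).T+t[:,None])).T; return q[:,:2]/q[:,2:]
E
python3 - <<'E'
from h import *
s=robot.get_state(); print({k:np.round(v,3) for k,v in s.items()}, robot.hold_point_z)
for n in('side','top'):
    im=cams.capture(n); cv2.imwrite(f'pics/{n}0.png',im)
    o,_=ray(n,(256,192)); print(n,'cam at',o.round(3))
    for l in('jar_mouth','pan_top','scale','jar','rim0','rim2','rim4','rim6','tall_jar','tongs','twist_lid','sieve','saucer'):
        r=finder.place_of(n,l); print(n,l,[(np.round(x['centre'],1),round(x['conf'],2)) for x in r[:2]])
E
```

```text
{'clock': np.float64(0.0), 'joint_positions': array([-1.282,  0.378,  0.08 ,  1.274,  0.   ,  1.461]), 'dq': array([ 0.   , -0.   , -0.002,  0.001,  0.   ,  0.001]), 'effort': array([-0.0000e+00, -4.6360e+01,  2.6988e+01,  2.1000e-02, -0.0000e+00,
        0.0000e+00]), 'position': array([ 0.223, -0.529,  0.23 ]), 'tool_rot': array([ 0.98 ,  0.198, -0.   , -0.001]), 'wrist_force': array([-0.202, -0.163,  0.369]), 'ft_torque': array([-0.036, -0.042,  0.034]), 'gripper_width': np.float64(0.085)} 0.0187
side cam at [-0.441  0.7    1.191]
side jar_mouth [(array([302.3, 168.2]), 0.72)]
side pan_top [(array([294.3, 218.5]), 0.47)]
side scale [(array([299. , 216.8]), 0.87)]
side jar [(array([300.2, 196.5]), 0.85)]
side rim0 [(array([303.7, 175.6]), 0.45), (array([296.2, 172.3]), 0.38)]
side rim2 [(array([303.7, 175.6]), 0.45), (array([296.2, 172.3]), 0.38)]
side rim4 [(array([303.7, 175.6]), 0.45), (array([296.2, 172.3]), 0.38)]
side rim6 [(array([303.7, 175.6]), 0.45), (array([296.2, 172.3]), 0.38)]
side tall_jar [(array([284.1, 255.3]), 0.62)]
side tongs []
side twist_lid [(array([268.4, 2
[... 192 characters left out ...]
5, 192.7]), 0.62)]
top pan_top [(array([292.5, 192.8]), 0.81), (array([292.4, 202.2]), 0.4)]
top scale [(array([292.9, 179.1]), 0.75), (array([290.9, 195.3]), 0.71)]
top jar [(array([296.1, 195. ]), 0.6)]
top rim0 [(array([284.7, 185.3]), 0.6), (array([310.5, 187.3]), 0.6)]
top rim2 [(array([284.7, 185.3]), 0.6), (array([310.5, 187.3]), 0.6)]
top rim4 [(array([284.7, 185.3]), 0.6), (array([310.5, 187.3]), 0.6)]
top rim6 [(array([284.7, 185.3]), 0.6), (array([310.5, 187.3]), 0.6)]
top tall_jar [(array([302.6, 202.1]), 0.4)]
top tongs [(array([337.1, 196.8]), 0.76)]
top twist_lid [(array([255.3, 196.8]), 0.86)]
top sieve [(array([128.6, 171.7]), 0.6)]
top saucer [(array([379.4, 192.1]), 0.85)]
```

```bash
python3 - <<'E'
from h import *
P=tri([('side',(302.3,168.2)),('top',(298.5,192.7))]);print(P, onz('top',(298.5,192.7),.233),onz('side',(302.3,168.2),.233))
th=np.linspace(0,2*np.pi,60)
C=onz('top',(298.5,192.7),.233)
X=C+np.c_[.0445*np.cos(th),.0445*np.sin(th),0*th]
for n,(c,r) in {'side':(300,200),'top':(296,192)}.items():
    im=cv2.imread(f'pics/{n}0.png')
    print(n,'scale px/m', proj(n,C+[.1,0,0])-proj(n,C))
    cv2.imwrite(f'pics/{n}0full.png',im)
    k=5; a=im[r-55:r+55,c-75:c+75]; a=cv2.resize(a,None,fx=k,fy=k,interpolation=cv2.INTER_CUBIC)
    cv2.imwrite(f'pics/{n}0z.png',a)
    for q in proj(n,X): cv2.circle(a,tuple(np.int32(((q-[c-75,r-55])+.5)*k)),1,(0,0,255),-1)
    cv2.imwrite(f'pics/{n}0zo.png',a)
E
```

```text
[ 0.50373632 -0.15228823  0.23369963] [ 0.50366343 -0.15251104  0.233     ] [ 0.50453681 -0.15276224  0.233     ]
side scale px/m [[-18.26342797 -13.14031407]]
top scale px/m [[ -0.3273974  -29.71409424]]
```

View pics/top0.png

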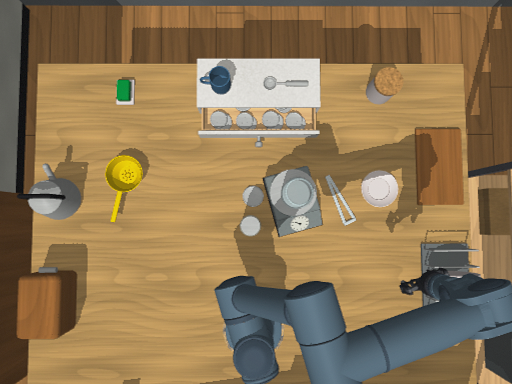

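View pics/side0.png

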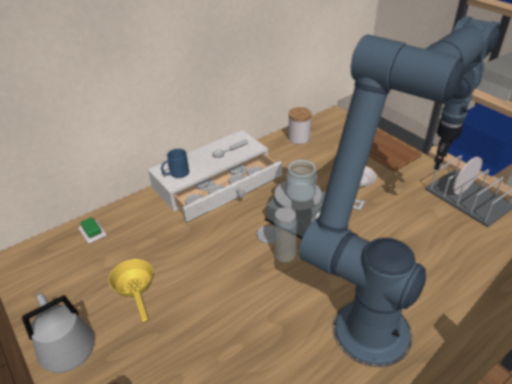

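View pics/top0zo.png

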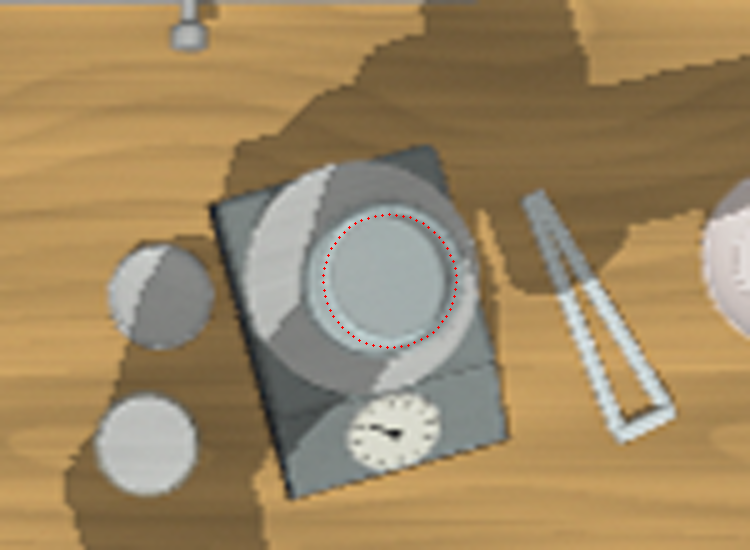

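View pics/side0zo.png

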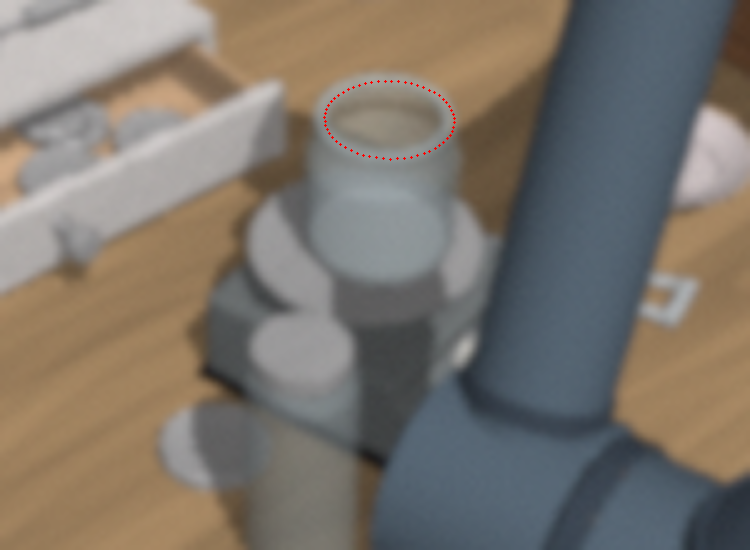

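View pics/top0z.png

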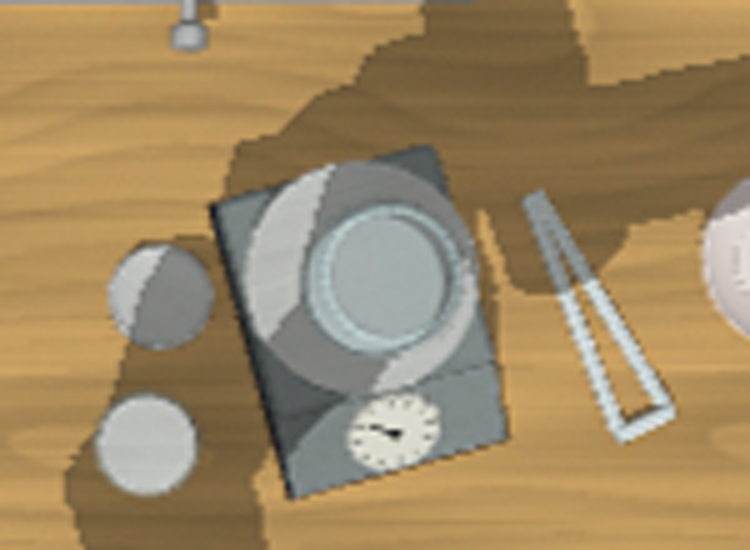

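The top view shows the jar at about (297,191) on the scale, with the dial at about (299,223). The housing edges give a scale yaw of about +14.5°. The finder's mouth point may be about a pixel (3 mm) off, so I'll refine it.

```bash
python3 - <<'E'
from h import *
from scipy.optimize import minimize
th=np.linspace(0,2*np.pi,180,endpoint=False)
u=np.c_[np.cos(th),np.sin(th),0*th]
g={n:cv2.GaussianBlur(cv2.imread(f'pics/{n}0.png'),(0,0),.6).astype(np.float32) for n in('side','top')}
def samp(n,X):
    q=proj(n,X).astype(np.float32); return cv2.remap(g[n],q[:,:1].copy(),q[:,1:].copy(),cv2.INTER_CUBIC)[:,0]
# radial edge strength at inner edge r=.0405
def sc(c,n):
    C=np.array([c[0],c[1],.233])
    a=samp(n,C+u*.0435)-samp(n,C+u*.0375)
    return np.linalg.norm(a.mean(0))
for n in('top','side'):
    best=max((sc((x,y),n),x,y) for x in np.arange(.490,.518,.001) for y in np.arange(-.166,-.138,.001)); print(n,np.round(best,4))
    c={'side':(302,169),'top':(297,191)}[n]; im=cv2.imread(f'pics/{n}0.png'); k=14;h=22
    a=cv2.resize(im[c[1]-h:c[1]+h,c[0]-28:c[0]+28],None,fx=k,fy=k,interpolation=cv2.INTER_CUBIC)
    b=a.copy()
    for r,col in((.0405,(0,0,255)),(.0485,(255,0,0))):
        C=np.array([best[1],best[2],.233])
        for q in proj(n,C+u*r): cv2.circle(b,tuple(np.int32((q-[c[0]-28,c[1]-h]+.5)*k)),1,col,-1)
    cv2.imwrite(f'pics/{n}_fit.png',np.vstack([a,b])[::2,::2] if 0 else cv2.resize(np.hstack([a,b]),(800,314),interpolation=cv2.INTER_AREA))
E
```

```text
top [32.0985  0.497  -0.139 ]Traceback (most recent call last):
  File "<stdin>", line 14, in <module>
  File "<stdin>", line 14, in <genexpr>
  File "<stdin>", line 11, in sc
  File "<stdin>", line 7, in samp
  File "h.py", line 16, in proj
    K,R,t=cam(n); q=(K@(R@np.atleast_2d(X).T+t[:,None])).T; return q[:,:2]/q[:,2:]
          ~~~^^^
  File "h.py", line 4, in cam
    i=cams.camera_info(n); K=np.array([[i['fx'],0,i['cx']],[0,i['fy'],i['cy']],[0,0,1.]])
ValueError: time passes only in moves, steps and waits
```

View pics/top_fit.png

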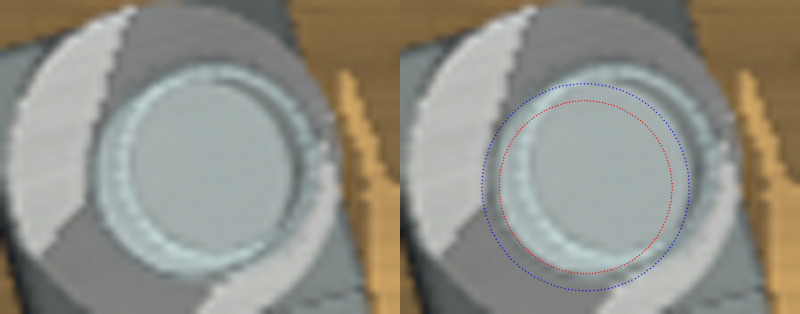

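```bash
cat >> h.py <<'E'
_c={}
_cam=cam
def cam(n):
    if n not in _c: _c[n]=_cam(n)
    return _c[n]
E
cat > ov.py <<'E'
from h import *
th=np.linspace(0,2*np.pi,180,endpoint=False)
u=np.c_[np.cos(th),np.sin(th),0*th]
def ov(n,img,C,out):
    c={'side':(302,172),'top':(297,191)}[n]; im=cv2.imread(img); k=14;h=22
    a=cv2.resize(im[c[1]-h:c[1]+h,c[0]-28:c[0]+28],None,fx=k,fy=k,interpolation=cv2.INTER_CUBIC)
    b=a.copy()
    for r,col in((.0405,(0,0,255)),(.0485,(255,0,0))):
        for q in proj(n,np.array(C)+u*r): cv2.circle(b,tuple(np.int32((q-[c[0]-28,c[1]-h]+.5)*k)),1,col,-1)
    return cv2.resize(np.hstack([a,b]),(800,314),interpolation=cv2.INTER_AREA)
E
python3 - <<'E'
from ov import *
print(onz('top',(299.2,191.5),.233))
C=[.5065,-.1545,.233]
print(proj('top',C),proj('side',C))
cv2.imwrite('pics/fit2.png',np.vstack([ov(n,f'pics/{n}0.png',C,'') if 0 else ov(n,f'pics/{n}0.png',C,'')for n in('top','side')])[:600])
E
```

```text
[ 0.50767512 -0.15489841  0.233     ]
[[299.08488196 191.8511816 ]] [[302.31127663 167.74232473]]
```

View pics/fit2.png

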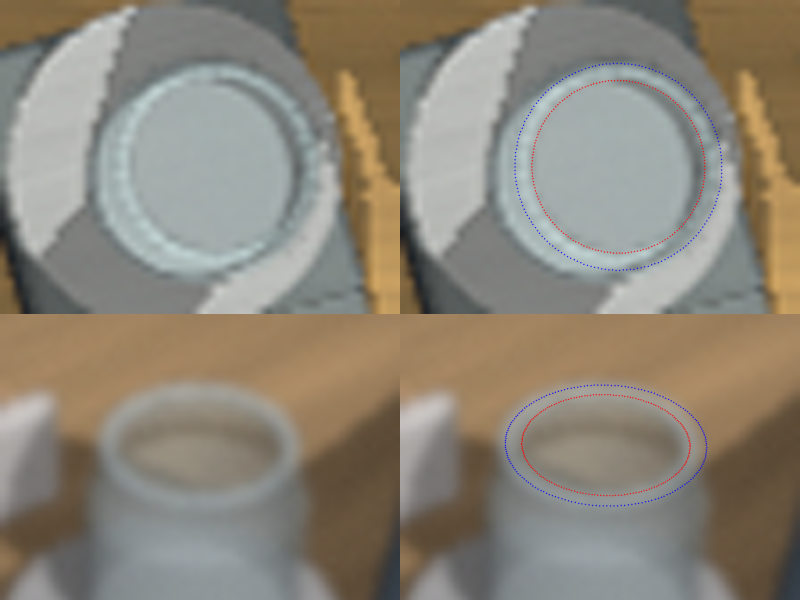

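```bash
python3 - <<'E'
from ov import *
C=np.array([.5065,-.1545,.233])
print((proj('side',C+[.01,0,0])-proj('side',C)),(proj('side',C+[0,.01,0])-proj('side',C)),(proj('side',C+[0,0,.01])-proj('side',C)))
T=tri([('side',(301.4,167.6)),('top',(298.9,191.7))]);print(T)
T=np.array([.507,-.153,.233])
cv2.imwrite('pics/fit3.png',np.vstack([ov(n,f'pics/{n}0.png',T,'')for n in('top','side')])[:600])
# reach/IK rough checks
from scipy.spatial.transform import Rotation as R
s=robot.get_state();print(s['clock'],R.from_quat(s['tool_rot']).as_matrix().round(2).tolist())
E
```

```text
[[-1.88609243 -1.35497265]] [[-2.20995675  1.09685159]] [[ 0.09317162 -2.33078237]]
[ 0.50770438 -0.15290706  0.23369535]
1.4 [[0.92, 0.39, 0.0], [0.39, -0.92, -0.0], [0.0, 0.0, -1.0]]
```

View pics/fit3.png

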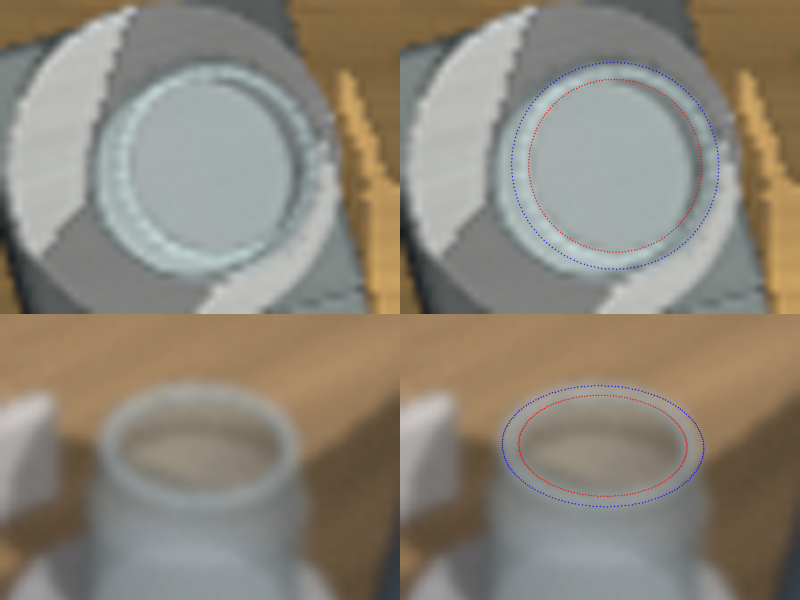

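```bash
cat >> h.py <<'E'
from scipy.spatial.transform import Rotation as Ro
C=np.array([.507,-.153,.233]); RR=.0445; TILT=np.radians(10); YAW=np.radians(14.5)
EX=.011
# a = clockwise progress (rad) from dial side; psi_slip = yaw slip; sgn: which pad edge
def pose(a,z,slip=0.,sgn=1):
    f=np.pi+YAW-a
    P=np.array([C[0]+RR*np.cos(f),C[1]+RR*np.sin(f),z])
    g=f+slip
    t=np.array([np.sin(g),-np.cos(g),0])      # clockwise direction of motion
    x=sgn*t; zt=np.array([0,0,-1.]); y=np.cross(zt,x)
    M=np.c_[x,y,zt]
    # trailing edge at tool x=-sgn*EX must be lower: rotate about horizontal axis so that t-side rises
    ax=np.cross(t,[0,0,1.])
    M=Ro.from_rotvec(ax*TILT).as_matrix()@M
    tcp=P-M@np.array([-sgn*EX,0,0])
    return tcp,Ro.from_matrix(M).as_quat()
E
python3 - <<'E'
from h import *
for sgn in(1,-1):
    for a in np.radians(np.arange(0,361,20)):
        p,q=pose(a,.233,0,sgn); M=Ro.from_quat(q).as_matrix()
        if a==0: print(p,M.round(2).tolist())
        j=robot.ik(p,q); print(sgn,round(np.degrees(a)),None if j is None else np.round(j,2))
E
```

```text
[ 0.46120509 -0.15365408  0.23491013] [[-0.25, 0.97, -0.04], [0.95, 0.25, 0.17], [0.17, 0.0, -0.98]]
1 0 [-0.53  0.29 -0.04  1.36  0.12  0.78]
1 20 [-0.52  0.24 -0.11  1.29  0.16  1.14]
1 40 [-0.5   0.19 -0.18  1.21  0.17  1.52]
1 60 [-0.46  0.15 -0.23  1.14  0.16  1.91]
1 80 [-0.42  0.13 -0.25  1.07  0.13  2.3 ]
1 100 [-0.37  0.13 -0.25  1.03  0.08  2.7 ]
1 120 [-0.33  0.15 -0.23  1.02  0.01  3.08]
1 140 [-0.31  0.19 -0.18  1.03 -0.05 -2.83]
1 160 [-0.3   0.24 -0.11  1.08 -0.11 -2.48]
1 180 [-0.3   0.3  -0.04  1.14 -0.15 -2.13]
1 200 [-0.31  0.35  0.04  1.22 -0.17 -1.79]
1 220 [-0.34  0.4   0.11  1.3  -0.17 -1.46]
1 240 [-0.37  0.43  0.16  1.37 -0.16 -1.14]
1 260 [-0.41  0.45  0.18  1.42 -0.13 -0.83]
1 280 [-0.45  0.45  0.18  1.45 -0.09 -0.52]
1 300 [-0.48  0.43  0.15  1.46 -0.04 -0.21]
1 320 [-0.51  0.39  0.1   1.45  0.02  0.11]
1 340 [-0.53  0.35  0.03  1.41  0.07  0.44]
1 360 [-0.53  0.29 -0.04  1.36  0.12  0.78]
[ 0.46120509 -0.15365408  0.23491013] [[0.25, -0.97, -0.04], [-0.95, -0.25, 0.17], [-0.17, 0.0, -0.98]]
-1 0 [-0.53  0.29 -0.04  1.36  0.12 -2.36]
-1 20 [-0.52  0.24 -0.11  1.29  0.16 -2.  ]
-1 40 [-0.5   0.19 -0.18  1.21  0.17 -1.63]
-1 60 [-0.46  0.15 -0.23  1.14  0.16 -1.24]
-1 80 [-0.42  0.13 -0.25  1.07  0.13 -0.84]
-1 100 [-0.37  0.13 -0.25  1.03  0.08 -0.45]
-1 120 [-0.33  0.15 -0.23  1.02  0.01 -0.06]
-1 140 [-0.31  0.19 -0.18  1.03 -0.05  0.31]
-1 160 [-0.3   0.24 -0.11  1.08 -0.11  0.67]
-1 180 [-0.3   0.3  -0.04  1.14 -0.15  1.01]
-1 200 [-0.31  0.35  0.04  1.22 -0.17  1.35]
-1 220 [-0.34  0.4   0.11  1.3  -0.17  1.68]
-1 240 [-0.37  0.43  0.16  1.37 -0.16  2.  ]
-1 260 [-0.41  0.45  0.18  1.42 -0.13  2.31]
-1 280 [-0.45  0.45  0.18  1.45 -0.09  2.62]
-1 300 [-0.48  0.43  0.15  1.46 -0.04  2.94]
-1 320 [-0.51  0.39  0.1   1.45  0.02 -3.03]
-1 340 [-0.53  0.35  0.03  1.41  0.07 -2.7 ]
-1 360 [-0.53  0.29 -0.04  1.36  0.12 -2.36]
```

```bash
cat >> h.py <<'E'
SG=-1
A=np.radians(np.arange(0,356,15)) 
A=np.r_[A,np.radians(357)]
A=np.unique(A.round(6))
def slip(a): return .35-1.17*a/np.radians(357)
E
python3 - <<'E'
from h import *
for k in(1,-1):
  print([None if (j:=robot.ik(*pose(a,.233,k*slip(a),SG))) is None else round(j[5],2) for a in A])
E
cat > go1.py <<'E'
from h import *
robot.close(20)
p=robot.get_state()['position']; robot.move_l([p[0],p[1],.32],rate=.2)
P,q=pose(0,.30,KS*slip(0),SG)
robot.reach(P,q)
P,q=pose(0,.245,KS*slip(0),SG)
robot.move_l(P,q,rate=.1); robot.sleep(.4)
F=[]
for _ in range(8):
    s=robot.get_state();F.append(s['wrist_force']);robot.sleep(.03)
print(np.mean(F,0).round(2),np.std(F,0).round(2),s['clock'],s['position'],P,s['joint_positions'].round(2),s['gripper_width'])
for n in('side','top'): cv2.imwrite(f'pics/{n}1.png',cams.capture(n))
E
```

```text
[np.float64(-2.69), np.float64(-2.38), np.float64(-2.06), np.float64(-1.73), np.float64(-1.39), np.float64(-1.05), np.float64(-0.7), np.float64(-0.35), np.float64(-0.02), np.float64(0.32), np.float64(0.64), np.float64(0.95), np.float64(1.26), np.float64(1.56), np.float64(1.85), np.float64(2.14), np.float64(2.42), np.float64(2.69), np.float64(2.96), np.float64(-3.05), np.float64(-2.77), np.float64(-2.48), np.float64(-2.19), np.float64(-1.88), np.float64(-1.62)]
[np.float64(-2.03), np.float64(-1.8), np.float64(-1.56), np.float64(-1.32), np.float64(-1.07), np.float64(-0.83), np.float64(-0.58), np.float64(-0.34), np.float64(-0.11), np.float64(0.12), np.float64(0.34), np.float64(0.55), np.float64(0.76), np.float64(0.96), np.float64(1.17), np.float64(1.36), np.float64(1.56), np.float64(1.76), np.float64(1.96), np.float64(2.15), np.float64(2.35), np.float64(2.55), np.float64(2.75), np.float64(2.95), np.float64(3.12)]
```

```bash
cat >> h.py <<'E'
KS=1
def slip(a): return .1+.78*a/np.radians(357)
E
python3 - <<'E'
from h import *
print([None if (j:=robot.ik(*pose(a,.233,KS*slip(a),SG))) is None else round(float(j[5]),2) for a in A])
E
python3 go1.py
```

```text
[-2.46, -2.22, -1.98, -1.73, -1.47, -1.21, -0.96, -0.7, -0.45, -0.21, 0.03, 0.26, 0.49, 0.71, 0.93, 1.15, 1.37, 1.59, 1.8, 2.02, 2.23, 2.45, 2.67, 2.89, 3.06]
[-0.28 -0.44 -0.32] [0.26 0.48 0.48] 7.3583 [ 0.46018241 -0.15398669  0.24693984] [ 0.46017161 -0.15397726  0.24691013] [-0.53  0.3  -0.    1.4   0.11 -2.46] -6.751850449742512e-05
```

```bash
python3 - <<'E'
import cv2,numpy as np
o=[]
for n,(c,r) in {'side':(302,165),'top':(297,195)}.items():
    im=cv2.imread(f'pics/{n}1.png'); o.append(cv2.resize(im[r-45:r+45,c-40:c+40],None,fx=5,fy=5,interpolation=cv2.INTER_CUBIC))
cv2.imwrite('pics/look1.png',np.hstack(o))
E
```

```text
(no output)
```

View pics/look1.png

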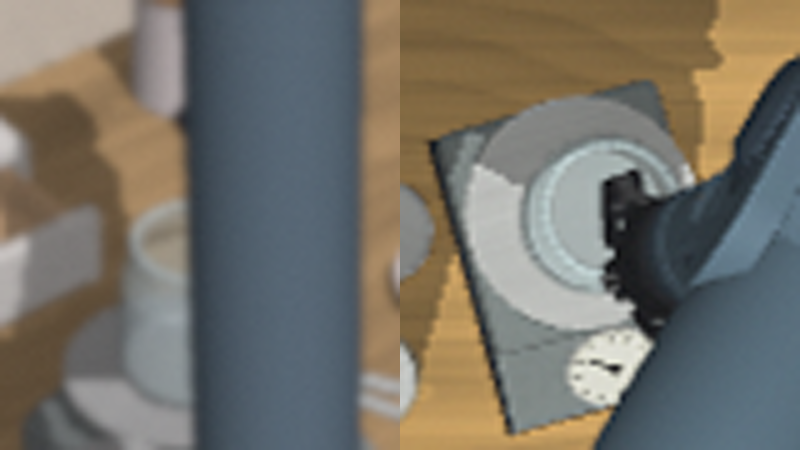

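```bash
cat >> h.py <<'E'
def force(n=15):
    F=[]
    for _ in range(n): F.append(robot.get_state()['wrist_force']);robot.sleep(.02)
    return np.mean(F,0)
E
python3 - <<'E'
from h import *
f0=force(25);print(f0.round(2))
for z in(.238,.2345,.232,.230,.228):
    P,q=pose(0,z,KS*slip(0),SG); robot.move_l(P,q,rate=.03); robot.sleep(.1)
    f=force()-f0; print(z,f.round(2),robot.get_state()['position'].round(4)-P.round(4))
    if f[2]>1.2: break
print(robot.get_state()['clock'])
E
```

```text
[ 0.04  0.03 -0.04]
0.238 [-0.04 -0.02  0.14] [0.e+00 0.e+00 1.e-04]
0.2345 [-0.03 -0.03  0.08] [0.e+00 0.e+00 1.e-04]
0.232 [ 0.3  -0.1   0.17] [0. 0. 0.]
0.23 [ 0.4  -0.07  1.46] [0.     0.     0.0001]
10.4583
```

```bash
cat > run.py <<'E'
import sys,json
from h import *
i0,i1,z=int(sys.argv[1]),int(sys.argv[2]),float(sys.argv[3])
for i in range(i0,i1):
    P,q=pose(A[i],z,KS*slip(A[i]),SG); robot.move_l(P,q,rate=.022)
    f=force(10)
    s=robot.get_state(); print(i,round(np.degrees(A[i])),z,f.round(2),'q6',s['joint_positions'][5].round(2),'t',round(float(s['clock']),2),flush=True)
    if f[2]<.9: z-=.0005
    if f[2]>2.4: z-=-.0005
    if f[2]>5 : P[2]+=.01; robot.move_l(P,q,rate=.05); print('STOP');break
print(z)
E
python3 run.py 1 4 .2297
```

```text
1 15 0.2297 [-0.46 -0.92  1.65] q6 -2.22 t 11.32
2 30 0.2297 [-0.19 -0.21  1.75] q6 -1.98 t 12.2
3 45 0.2297 [-0.41 -0.57  1.33] q6 -1.73 t 13.07
0.2297
```

```bash
python3 run.py 4 11 .2297; python3 -c "
from h import *
im=cams.capture('top');r,c=190,297
cv2.imwrite('pics/mid.png',cv2.resize(im[r-45:r+45,c-60:c+60],None,fx=6,fy=6,interpolation=cv2.INTER_CUBIC))"
```

```text
4 60 0.2297 [-0.67 -0.58  1.64] q6 -1.47 t 13.96
5 75 0.2297 [-0.4   0.09  1.8 ] q6 -1.22 t 14.84
6 90 0.2297 [-0.61 -0.06  1.46] q6 -0.96 t 15.72
7 105 0.2297 [-0.56  0.08  1.48] q6 -0.7 t 16.62
8 120 0.2297 [-0.54 -0.01  1.48] q6 -0.45 t 17.51
9 135 0.2297 [-0.47  0.34  1.27] q6 -0.21 t 18.4
10 150 0.2297 [-0.68  0.36  1.53] q6 0.03 t 19.3
0.2297
```

View pics/mid.png

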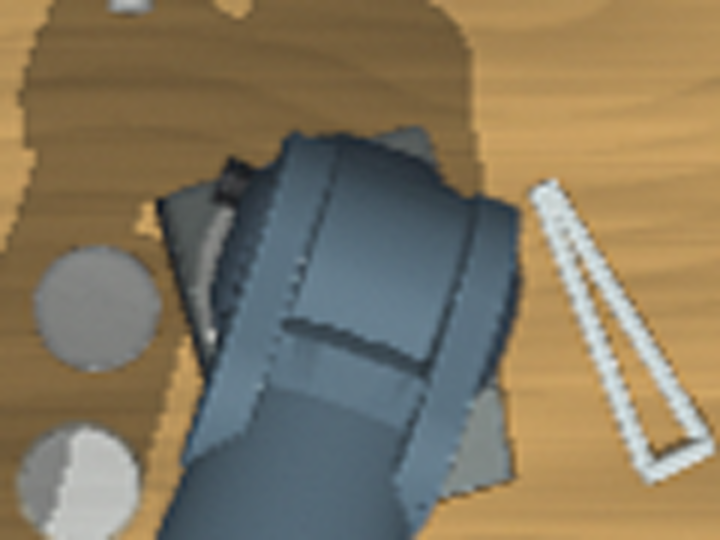

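The top view is blocked by the wrist, but the lid, tall jar and tongs haven't moved. The force is a steady 1.5 N or so, so I'll carry on.

```bash
python3 run.py 11 18 .2297; python3 -c "
from h import *
im=cams.capture('side');r,c=175,300
cv2.imwrite('pics/mid2.png',cv2.resize(im[r-45:r+45,c-60:c+60],None,fx=6,fy=6,interpolation=cv2.INTER_CUBIC))"
```

```text
11 165 0.2297 [-0.38  0.57  1.7 ] q6 0.26 t 20.25
12 180 0.2297 [-0.57  0.73  1.66] q6 0.49 t 21.16
13 195 0.2297 [0.09 0.73 1.68] q6 0.71 t 22.07
14 210 0.2297 [0.29 0.33 1.39] q6 0.93 t 22.98
15 225 0.2297 [0.56 0.61 1.85] q6 1.15 t 23.89
16 240 0.2297 [0.93 0.59 1.86] q6 1.37 t 24.81
17 255 0.2297 [0.51 0.33 1.65] q6 1.59 t 25.73
0.2297
```

View pics/mid2.png

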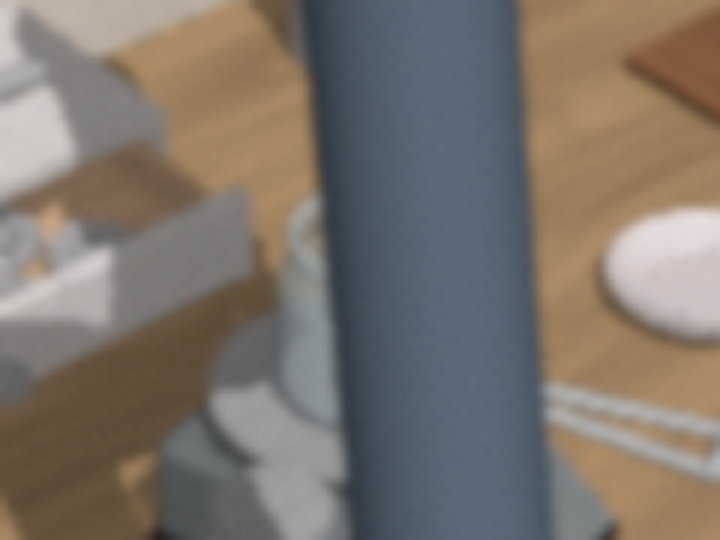

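```bash
python3 run.py 18 25 .2297; python3 - <<'E'
from h import *
a=np.radians(367); sl=slip(A[-1])+np.radians(10)
P,q=pose(a,.2297,sl,SG); print(robot.ik(P,q)[5])
robot.move_l(P,q,rate=.022); print(force(10).round(2))
robot.move_l(P+[0,0,.06],rate=.08); print(force(15).round(2), robot.get_state()['clock'])
E
```

```text
18 270 0.2297 [ 0.87 -0.11  1.58] q6 1.8 t 26.7
19 285 0.2297 [ 0.59 -0.45  1.7 ] q6 2.02 t 27.62
20 300 0.2297 [ 0.66 -0.36  1.51] q6 2.23 t 28.55
21 315 0.2297 [ 0.55 -0.63  1.34] q6 2.45 t 29.48
22 330 0.2297 [ 0.14 -0.59  1.66] q6 2.67 t 30.41
23 345 0.2297 [ 0.21 -0.95  1.34] q6 2.89 t 31.34
24 357 0.2297 [-0.34 -0.51  1.39] q6 3.06 t 32.15
0.2297
3.07388202626342
[-0.32  0.43  0.83]
[ 0.09 -0.19 -0.14] 33.9667
```

Now I'll move the hand away and look.

```bash
python3 - <<'E'
from ov import *
robot.move_joints([-1.282,0.2,0.0,1.274,0,1.46]); robot.sleep(.3)
for n in('side','top'): cv2.imwrite(f'pics/{n}9.png',cams.capture(n))
print(robot.get_state()['clock'])
cv2.imwrite('pics/end.png',np.vstack([ov(n,f'pics/{n}9.png',C,'')for n in('top','side')])[:600])
for n in ('top',):
    a=cv2.imread(f'pics/{n}0.png');b=cv2.imread(f'pics/{n}9.png')
    cv2.imwrite('pics/endw.png',np.hstack([x[90:270,80:430] for x in(a,b)]))
E
```

```text
35.9
```

View pics/end.png

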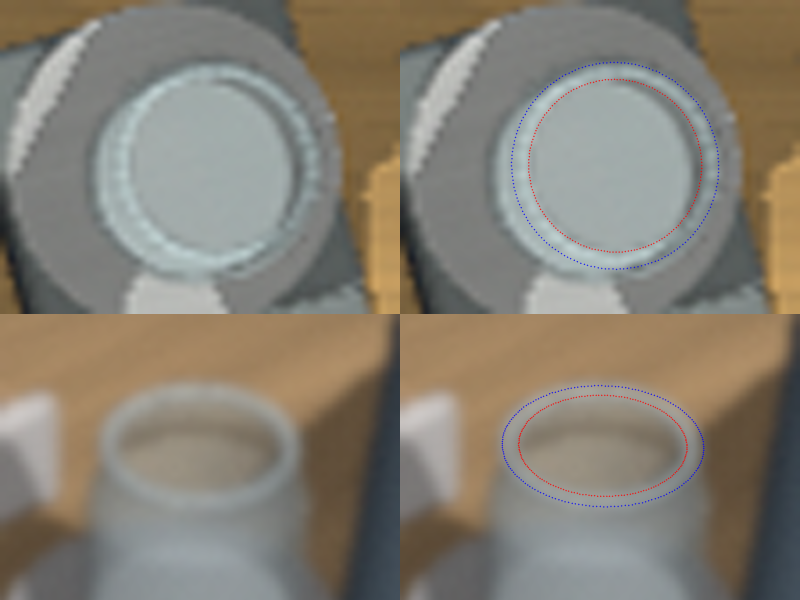

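View pics/endw.png

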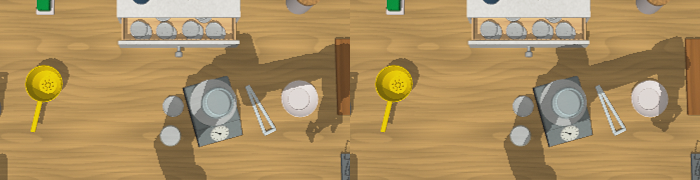

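The rim sits in the same pixels as before in both views, and all the bystanders are where they were. Handing in.

```bash
python3 -c "
from h import *
print(robot.close_job(), robot.get_state()['clock'])"
```

```text
the job is handed in; nothing more can be done
the job is handed in; nothing more can be done
```

I ran the closed fingertips, tilted 10°, once clockwise round the jar's rim. They started mid-arc on the dial side, went 367° and ended back on that part. I then lifted off, moved the hand away and handed the job in at about 36 s of the 58 s allowed.

- **Touch:** the averaged upward force was 1.3–1.9 N at every stop from 15° to 357°, by which point the fingertip was back on the first arc. The pan therefore sank roughly 3 mm beyond its resting level. The last reading, at 367°, was lower at 0.8 N. After lifting off, the force was back to about zero.
- **Jar and bystanders:** in the last pictures from both cameras, the jar's rim is in the same place as at the start. In the top picture the tall jar, tongs, lid, sieve and saucer had not visibly moved.
- **Not seen directly:** the arm mostly hid the fingertip from both cameras. That the arcs were touched in order is inferred from the force readings and the arm's path, not seen in a picture.
- **Disagreement:** the finder's mouth centre in the top picture was about 3 mm off my fit to the visible rim, and the two cameras disagreed by 2–3 mm. I used a compromise centre; the fingertip edge was wide enough to allow for this.

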